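# Release the inspected link from its spring-bar nest with the forked tool

## Robot

A 7-joint arm with a two-finger parallel gripper is mounted at the origin on the work surface. World frame = base frame: x ahead of the robot, y to its left, z up, the work surface at z = 0. Lengths are in mm, angles in rad, forces in N, time in s.
With the tool pointing down it reaches from about 350 to 900 mm from the base axis. Payload 19.9 kg.
Tool frame: the origin (TCP) lies at the very end of the fingers, on their centre line; the grasp point (between the pads) lies 19 mm behind it; x points along the fingers, y is the direction in which the jaws open and shut, and the axes are right-handed (so a half turn about x gives the same grasp; the last joint's range is limited). The gripper opens to 94 mm and grips with 3 to 60 N. Pads are 16 mm wide; open, the fingers measure 119 mm over their backs; the gripper's body (75 mm by 177 mm) begins 78 mm behind the grasp point.
Start: joints at [-1.159, 0.417, -0.01, 1.614, 0.005, 1.111, -0.053], TCP at [273.977, 561.725, 205.425] pointing down, gripper open.
Joint ranges: [-2.81, 2.81], [-0.39, 2.02], [-1.27, 1.25], [0.06, 2.57], [-1.19, 4.33], [0.19, 2], [-2.82, 2.82]. Speed limits (rad/s): [1.89, 1.89, 2.39, 2.39, 3.01, 3.01, 3.01].

## Interface

Orientations are given as a unit quaternion [w, x, y, z].
In Python, from bench import read_state, viewer, r gives the robot as it stands.
- The arm moves only by the shell command python3 -m crank 'ROWS'. ROWS is JSON, a list of rows, each a list of 5 numbers: the closure, from -1 (fully open) to 1 (shut), then the shift along the tool's x, y, z in cm, then the turn about the tool's x in degrees. A call has 1 to 5 rows; each row is the pose to reach, as a shift and turn from the pose commanded when the call began, along the tool's axes at that moment; what a row does not reach only later rows make up. A row lasts 1/8 s, in which the tool goes at most 62.5 mm and 10.7 degrees, less where a joint would pass 70% of its speed; a pose out of reach is approached as far as the arm can. A call with a gripper value outside its range is refused whole. The fingers move at their own pace and stop on an object; the grip force is fixed at half the most. Time passes only in rows, so rows that repeat a pose let the fingers close. It gives the time, the measured TCP pose, the force and the opening at its end, in the units of the state.
- read_state(): the state, without advancing time (a new reading comes with each control period).
- viewer.snapshot(name): name is "side" or "top"; returns a dict with "image" (400x640x3 uint8, blue, green, red), "z_map" (400x640 float32, mm along the optical axis (not along the pixel's ray), 0 where there is no reading), "fx", "fy", "cx", "cy" (pixels), "position" and "rotation" of the camera in the world. Camera axes: x right, y up, looking along -z (the intrinsics and any distortion apply to the point x, -y, -z); pixel columns grow to the right and rows downward; lengths in mm; the calibration is good to about 2 mm. A picture is of the moment at which its call begins.
- r.sign_off(): hands the job in, once; it reports no verdict.
The state is a dict: "t": time; "qpos": joint angles; "dq": joint speeds; "joint_torque": joint torques, N m; "position": TCP position; "tcp_rot": TCP orientation; "force": force on the tool from outside, world axes, zero at the start; "wrist_torque": the same for the moment, N m; "width": opening from 0.0 (shut) to 1.0 (fully open).
Only numpy, scipy, OpenCV 4.12 (cv2) and the standard library are available. Lean on these libraries where they do the work, as an engineer would, in place of code of your own. Each camera call takes 0.05 s, during which the arm holds its last target. There are 200 camera calls.

## Task

The steel link in the inspection nest has been measured: take the forked tool from its stand, straddle the spring bar with it and gently press the bar's collar away from the link until the link pops up, never driving the bar hard against its stop or pressing on nest or bar with the fingers. Stand the tool back in its stand, then lift the freed link out and set it down, not drop it, upright in the empty bay of the tray. Leave the other gauges and the finished link where they are.

Things in the scene. Friction and masses are not known exactly. Their poses are not given: they have to be found in the camera images.
- nest: Fixed inspection nest. Origin: centre of the link pocket at the underside of its base plate, on the table; z up; the spring bar lies along its y axis, on the -y side. Aluminium base plate 84 mm (x) by 158 mm (y from -116 to +42), 12 mm thick. Steel pocket walls 58 x 40 mm outside, 43 mm high, around the link. The fork must not load nest or bar with more than 18 N, nor the fingers press on them (4 N).
- rod (a point): Point on the spring bar's axis (nest frame x 0, y -41, z 33 mm), fixed to the nest, its axes the nest's. The bar is a 6 mm rod along y from inside the link's side hole (6 mm deep) out through the -y wall. It is bare here, 20 to 34 mm long, from the guide sleeve's end (13 mm diameter, nest y -31) to the collar. The fork straddles it here.
- collar_mid (a point): Middle of where the collar's face towards the link can be (nest y -58 mm); fixed to the nest. The collar (20 mm across, 4 mm thick) is clamped on the rod up to 7 mm either way of this point, not measured: find it by feel or sight. Beyond it a 16 mm washer (y -71), a coil spring, and an end post 26 mm wide, 46 mm high at y -90 to -98.
- pocket (a point): Centre of the locked link's underside, 25 mm above the table. Pressing the collar to -y takes 3 N plus 1 N per mm. The link is free after 5 to 7 mm (8 to 12 N with friction); the hard stop is at 10 mm (13 N). Freed, a spring ejector (5 to 3 N) lifts it 14 mm and the bar, let go, slips back under it, so it stays up on the ejector.
- link: Loose steel link, about 130 g: base 40 (x) x 22 (y) x 18 mm high with an 8 mm square hole in its -y side, and on the middle of the base an upright tab 14 (x) x 16 (y) mm, from 18 to 44 mm above the underside. Origin: centre of the underside; z up; axes parallel to the nest's. Locked, its underside is 25 mm above the table; popped up, 39 mm.
- fork: Loose forked tool, 120 g, standing tines down in its stand. Origin: between the tine tips; z up the handle. Tines 5.5 (x) x 6 (y) x 22 mm long, 9 mm slot between them along x; 32 mm square shoulder 28 to 32 mm above the tips; handle 20 (x) x 16 (y) mm up to 120 mm. Its y goes along the bar, either way round. Grip low, 60 mm above the tips; straddle with the tips 8 to 15 mm below the bar's axis.
- stand: Fixed black block 70 x 70 x 40 mm high, origin at the centre of its underside, z up. In its top a blind slot 24 (x) x 10 (y) mm, 30 mm deep, for the tool's 20 x 6 mm blade. The tool stands in it with the tips 12 mm above the table, its axes parallel to the stand's.
- tray: Fixed grey tray 180 (x) x 95 (y) x 22 mm high, walls and floor 5 mm, origin at the centre of its underside. A divider across the middle makes two bays of about 82 x 85 mm; the one on its -x side holds the finished link.
- tray_bay (a point): Centre of the floor of the tray's empty bay (the +x bay), on the floor's upper face; axes as the tray's.
- done_link: Finished link, just like the link, loose in the tray's other bay; leave alone. Origin at the centre of its underside.
- ring_gauge: Loose steel ring 52 mm across, 20 mm high; bystander.
- caliper: Loose caliper lying flat, 190 mm long, 12 mm high; bystander.
- vblock: Loose steel vee block 40 x 35 x 35 mm; bystander.
- gauge_block: Loose flat steel gauge block 35 x 50 x 9 mm; bystander.
- plug_gauge: Loose upright plug gauge 24 mm across, 90 mm high; bystander.
Not all that is in view belongs to the job. There is more than one size of the tray; the one meant has the size given above.

How it is judged (in metres and radians):
On the way, in this order (a step that is already met when the one before it is completed fails the run):
1. with the fork pressing on the bar, the link pops up out of its lock (z of link in the frame of nest above 0.031 m and contact force between fork and nest above 1 N), for 0.04 s.
2. the fork is back in its stand while the link still waits in the nest (distance between fork and stand below 0.018 m and contact force between the fingers and fork below 0.2 N and horizontal distance between link and nest below 0.01 m), for 0.1 s.
At the end, for the whole second after the job is handed in: The link stands upright (within 0.1 rad) and still on the floor of the tray's empty bay (origin within 40 mm of the bay's centre and 4 mm of its floor), and the forked tool stands in the stand's slot (tips within 18 mm of the stand's origin, tilt under 0.12 rad), at rest (horizontal distance between link and tray_bay below 0.04 m and z of link in the frame of tray_bay between -0.004 and 0.004 m and angle between link's own z axis and vertical below 0.1 rad and linear speed of each of link, fork below 0.02 m/s and distance between fork and stand below 0.018 m and angle between fork's own z axis and vertical below 0.12 rad); the robot touches nothing.
It fails at once if the fork loads the nest or its spring bar with more than 18 N (contact force between fork and nest above 18 N).
It fails at once if the fingers press on the nest or spring bar (over 4 N) (contact force between the fingers and nest above 4 N).
It fails at once if the link is dropped or flung (over 0.6 m/s out of the fingers) (linear speed of link above 0.6 m/s and contact force between the fingers and link below 0.1 N).
It fails at once if the finished link or a gauge is disturbed (moved over 25 mm) (distance of any of done_link, ring_gauge, caliper, vblock, gauge_block, plug_gauge from where it was at the start of the episode above 0.025 m).
It also fails if it takes over 72 s, if anything falls off the work surface, if the arm or the gripper's body presses on something with over 40 N, if the wrist force passes 120 N, or if a joint passes its speed limit or range.

## Working session

There is one attempt and no reset: what is moved stays moved. The work goes in short steps, Python scripts to look and compute and a shell command to move; the robot and the scene stay as the last step left them, time stands still between calls to the robot, and variables do not carry over. Pictures are saved under pics/ and viewed, about 8 in all and at most 12, crops included, and the job is handed in when it is done.

```bash
mkdir -p pics; ls; cat > h.py <<'E'
import numpy as np,cv2
from bench import read_state,viewer,r
def snap(n,f):
    s=viewer.snapshot(n); cv2.imwrite('pics/'+f+'.png',s['image'])
    np.savez('pics/'+f+'.npz',**{k:np.array(v) for k,v in s.items()}); return s
def load(f): return np.load('pics/'+f+'.npz')
def R(s):
    a=np.array(s['rotation'])
    if a.shape==(3,3): return a
    from scipy.spatial.transform import Rotation as Q
    return Q.from_quat(np.roll(a,-1)).as_matrix()
def ray(s,u,v):
    d=np.array([(u-s['cx'])/s['fx'],-(v-s['cy'])/s['fy'],-1.]); return R(s)@d
def plane(s,u,v,z):
    d=ray(s,u,v); p=np.array(s['position']); return p+d*(z-p[2])/d[2]
def cloud(s):
    v,u=np.mgrid[0:400,0:640]; z=s['z_map']
    d=np.stack([(u-s['cx'])/s['fx'],-(v-s['cy'])/s['fy'],-np.ones_like(z)],-1)*z[...,None]
    P=d@R(s).T+np.array(s['position']); P[z==0]=np.nan; return P
E
python3 - <<'E'
from h import *
for n in('top','side'):
    s=snap(n,n+'0'); print(n,s['position'],s['rotation'],s['fx'],s['fy'],s['cx'],s['cy'],s.keys())
st=read_state();print(st)
E
```

```text
pics
top [ 370.50555471   -9.66334122 1098.48405346] [ 0.70804557  0.0423595  -0.04419913 -0.70350805] 470.71878873375465 470.71878873375465 309.09717661924583 200.7184356619722 dict_keys(['image', 'z_map', 'fx', 'fy', 'cx', 'cy', 'position', 'rotation'])
side [-128.26940381 -786.88725359 1077.09637265] [ 0.87293596  0.35559561 -0.12230953 -0.3107651 ] 490.094647755421 490.094647755421 328.7086789010411 196.8821573046579 dict_keys(['image', 'z_map', 'fx', 'fy', 'cx', 'cy', 'position', 'rotation'])
{'t': 0.1, 'qpos': array([-1.15849437,  0.41791564, -0.01028113,  1.61410149,  0.00466716,
        1.11071088, -0.0530103 ]), 'dq': array([-2.40223375e-03,  6.64606857e-04, -2.73791768e-04, -2.42904439e-03,
       -2.75245566e-05,  1.41750540e-03, -8.40071202e-04]), 'joint_torque': array([ 1.17373012e-03, -8.52601933e+01,  6.39329776e-01, -4.26697147e+01,
       -4.90153756e-02,  1.62382697e-02, -2.24355063e-05]), 'position': array([273.85528608, 561.42983552, 204.89233842]), 'tcp_rot': array([ 0.68891375,  0.15869531,  0.68904491, -0.1594702 ]), 'force': array([-0.64540343, -0.50006994,  0.25757502]), 'wrist_torque': array([0.0698384 , 0.00547421, 0.01426401]), 'width': 1.0009282948033618}
```

View pics/top0.png

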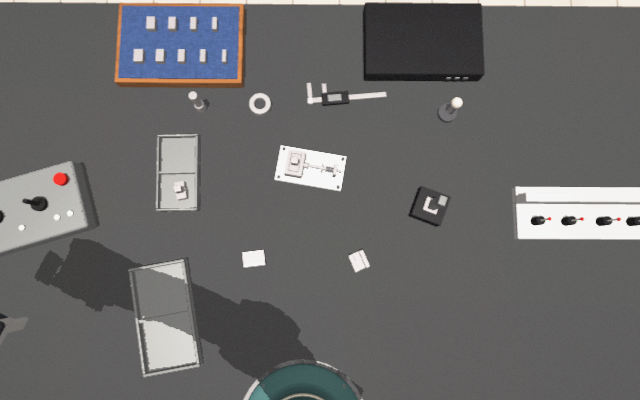

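View pics/side0.png

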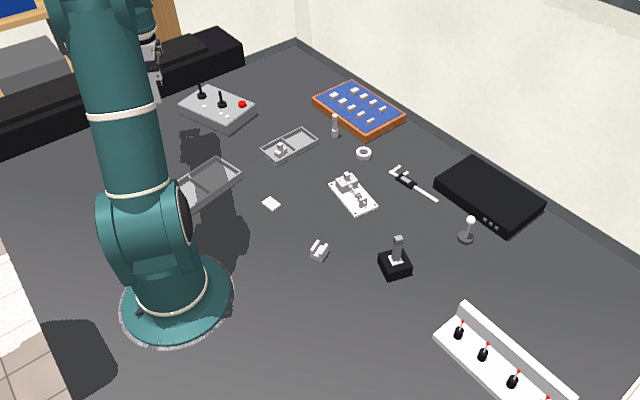

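```bash
python3 - <<'E'
from h import *
s=load('top0');P=cloud(s);im=s['image']
hsv=cv2.cvtColor(im,cv2.COLOR_BGR2HSV)
def rect(roi,lo,hi,name,z,mask=None):
    u0,v0,u1,v1=roi;m=np.zeros((400,640),np.uint8)
    Z=P[...,2];m[v0:v1,u0:u1]=((Z>lo)&(Z<hi))[v0:v1,u0:u1]
    if mask is not None:m&=mask.astype(np.uint8)
    v,u=np.nonzero(m)
    if len(u)<3:print(name,'none');return
    pts=np.array([plane(s,a,b,z)[:2] for a,b in zip(u,v)],np.float32)
    q=P[v,u];print(name,len(u),'rect',cv2.minAreaRect(pts),'mean',np.nanmean(q,0).round(1))
print('table z',np.nanmedian(P[200:240,300:340,2]))
rect((270,140,352,195),8,60,'nest plate',12)
rect((270,140,320,185),38,48,'walls',43)
rect((270,140,320,185),50,80,'tab',69)
rect((320,150,352,190),38,60,'post',46)
rect((405,180,455,230),15,60,'stand',40)
rect((405,180,455,230),100,150,'fork top',132)
rect((405,180,455,230),50,100,'fork mid',70)
rect((150,130,205,215),10,30,'tray',22)
rect((150,175,205,210),35,60,'donelink tab',49)
for n,b in(('ring',(248,92,272,118)),('cal',(300,78,392,108)),('vb',(345,245,372,275)),('gb',(238,245,270,272)),('plug',(185,88,212,115)),('post2',(435,90,470,125))):
    rect(b,4,150,n,10)
a=cv2.resize(im[140:235,265:465],None,fx=4,fy=4,interpolation=cv2.INTER_CUBIC)
cv2.imwrite('pics/c1.png',a)
t=load('side0')['image']
cv2.imwrite('pics/c2.png',cv2.resize(t[165:285,320:420],None,fx=5,fy=5,interpolation=cv2.INTER_CUBIC))
E
```

```text
table z -0.9474491144550257
nest plate 2165 rect ((583.0916137695312, -15.007911682128906), (157.55148315429688, 84.03004455566406), 80.63603973388672) mean [581.3 -15.7  19.4]
walls 374 rect ((588.4110107421875, 16.14772605895996), (50.75029754638672, 58.386680603027344), 80.74214935302734) mean [588.9  20.9  41.9]
tab 54 rect ((587.2725830078125, 21.12372398376465), (15.872292518615723, 15.60232925415039), 0.3951140344142914) mean [588.1  21.2  66.1]
post 64 rect ((574.24560546875, -56.761444091796875), (36.36417770385742, 25.43421745300293), 89.94285583496094) mean [574.7 -62.7  43.6]
stand 877 rect ((492.05615234375, -286.16357421875), (74.17040252685547, 74.29228210449219), 69.91644287109375) mean [ 490.3 -282.8   38.2]
fork top 117 rect ((491.0875549316406, -284.52008056640625), (21.117183685302734, 25.454551696777344), 68.19844055175781) mean [ 492.1 -286.6  125.3]
fork mid 70 rect ((492.4197692871094, -284.7538146972656), (24.93349838256836, 21.28192901611328), 15.187765121459961) mean [ 490.5 -283.    76.8]
tray 937 rect ((569.016845703125, 294.0220947265625), (180.951141357
[... 354 characters left out ...]
]
cal 625 rect ((770.2991943359375, -97.9642333984375), (217.14596557617188, 72.65283203125), 88.40875244140625) mean [761.8 -90.4   8.7]
vb 305 rect ((365.7184143066406, -126.14360046386719), (49.256893157958984, 61.81170654296875), 86.74774932861328) mean [ 367.6 -124.4   25.3]
gb 323 rect ((365.80450439453125, 112.95700073242188), (46.10265350341797, 53.844642639160156), 7.463148593902588) mean [371.2 114.4   8.2]
plug 196 rect ((742.30322265625, 254.862548828125), (50.127830505371094, 71.24971771240234), 81.69220733642578) mean [727.2 245.9  54.2]
post2 382 rect ((724.130615234375, -343.6642761230469), (50.964881896972656, 80.00468444824219), 20.0692081451416) mean [ 718.4 -339.5   33.2]
```

View pics/c1.png

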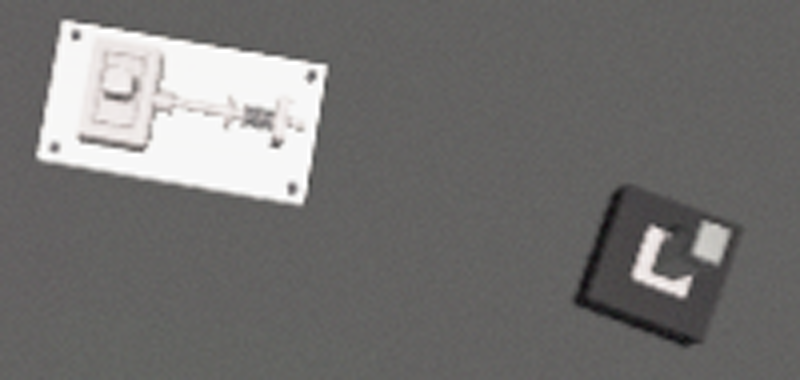

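View pics/c2.png

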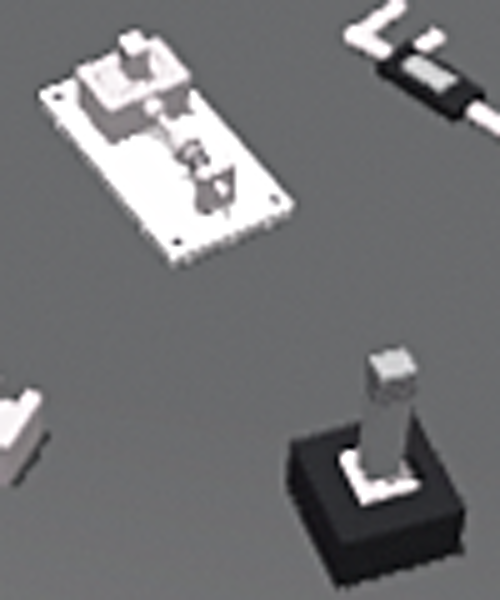

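```bash
cat >> h.py <<'E'
from scipy.spatial.transform import Rotation as Q
def go(x,y,z,ang=None):
    """rows' shift in cm and turn for TCP target; ang = wanted world heading (deg) of tool y"""
    st=read_state();M=Q.from_quat(np.roll(st['tcp_rot'],-1)).as_matrix()
    d=M.T@(np.array([x,y,z])-st['position'])/10
    h=np.degrees(np.arctan2(M[1,1],M[0,1]))
    t=None if ang is None else -((ang-h+180)%360-180)
    print('pos',st['position'].round(1),'head y %.1f'%h,'toolx',M[:,0].round(3),'q7 %.2f'%st['qpos'][6],'shift cm',d.round(2),'turn',t,'F',st['force'].round(1),'w %.3f'%st['width'],'t',round(st['t'],2))
E
python3 - <<'E'
from h import *
s=load('top0');P=cloud(s);Z=P[...,2]
def rc(m,z):
    v,u=np.nonzero(m);return cv2.minAreaRect(np.array([plane(s,a,b,z)[:2] for a,b in zip(u,v)],np.float32)),len(u)
B=np.zeros((400,640),bool);B[180:230,405:455]=1
print('forktop',rc(B&(Z>126),132)); print('stand',rc(B&(Z>35),40)); print('stand only',rc(B&(Z>35)&(Z<60),40))
m=B&(Z>126);print('top med',np.nanmedian(P[m],0))
# side-view stand
t=load('side0');Pt=cloud(t);m=np.zeros((400,640),bool);m[230:285,370:420]=1
m2=m&(Pt[...,2]>120);print('side forktop',np.nanmedian(Pt[m2],0),m2.sum())
m2=m&(Pt[...,2]>36)&(Pt[...,2]<43);print('side stand',cv2.minAreaRect(Pt[m2][:,:2].astype(np.float32)))
# bar profile in nest frame from both views
a=np.radians(-9.36);o=np.array([589.1,21.5])
for n,C in(('top',P),('side',Pt)):
    q=C.reshape(-1,3);q=q[~np.isnan(q[:,0])];d=q[:,:2]-o
    X=d@[np.cos(a),np.sin(a)];Y=d@[-np.sin(a),np.cos(a)]
    k=(abs(X)<16)&(Y<-20)&(Y>-100)&(q[:,2]>20)
    A=np.c_[Y[k],X[k],q[k,2]];A=A[A[:,0].argsort()[::-1]];print(n,[tuple(map(int,i.round())) for i in A])
go(491,-285,150,70);go(491,-285,150,-110)
E
```

```text
forktop (((492.5408630371094, -287.31036376953125), (16.748594284057617, 20.787620544433594), 66.94851684570312), 80)
stand (((492.6914367675781, -288.1840515136719), (70.91565704345703, 71.19405364990234), 69.40692901611328), 943)
stand only (((492.6914367675781, -288.1840515136719), (70.91565704345703, 71.19405364990234), 69.40692901611328), 768)
top med [ 492.70353857 -287.45355594  131.04395161]
side forktop [ 487.77621936 -289.39887784  130.99728075] 67
side stand ((490.0358581542969, -287.1170959472656), (73.29558563232422, 70.34317779541016), 68.6656265258789)
top [(-21, 3, 37), (-22, -1, 42), (-22, -3, 41), (-22, -4, 35), (-23, -6, 33), (-23, 6, 34), (-24, 2, 40), (-24, 1, 36), (-24, -2, 38), (-25, -4, 38), (-25, -6, 35), (-25, 7, 31), (-26, 3, 38), (-26, 1, 38), (-27, -2, 39), (-27, -3, 35), (-27, -5, 33), (-27, 7, 31), (-28, 4, 37), (-28, 1, 38), (-29, -1, 39), (-29, -3, 36), (-29, -4, 32), (-30, 4, 37), (-31, 2, 39), (-31, 0, 34), (-31, -2, 36), (-33, 3, 32), (-33, 0, 36), (-34, -2, 36), (-35, 0, 37), (-36, -1, 33), (-38, 1, 35), (-38, -1, 36), (-40, 2, 35), (-40, 0, 33), 
[... 3563 characters left out ...]
(-96, -2, 22), (-96, -14, 49), (-96, -4, 44), (-96, 3, 44), (-96, -10, 30), (-96, -3, 35), (-96, 3, 36), (-96, 0, 43), (-96, 3, 32), (-96, -3, 27), (-96, -11, 53), (-96, -7, 29), (-96, 6, 48), (-97, -8, 42), (-97, -7, 25), (-98, -15, 47), (-98, -8, 35), (-98, -14, 26), (-98, -4, 20), (-98, 6, 24), (-99, -2, 37), (-99, -15, 31), (-99, -6, 43), (-99, 5, 42), (-100, -3, 42)]
pos [273.9 561.4 204.9] head y 64.0 toolx [-0.    -0.001 -1.   ] q7 -0.05 shift cm [  5.57 -66.55  56.63] turn -6.003056037727049 F [-0.6 -0.5  0.3] w 1.001 t 0.1
pos [273.9 561.4 204.9] head y 64.0 toolx [-0.    -0.001 -1.   ] q7 -0.05 shift cm [  5.57 -66.55  56.63] turn 173.99694396227295 F [-0.6 -0.5  0.3] w 1.001 t 0.1
```

```bash
python3 -m crank '[[-1,0,-4.7,4,0],[-1,0,-9.4,8,0],[-1,0,-14.1,12,0],[-1,0,-18.8,16,0],[-1,0,-23.5,20,0]]'
python3 -m crank '[[-1,0,-4.7,4,0],[-1,0,-9.4,8,0],[-1,0,-14.1,12,0],[-1,0,-18.8,16,0],[-1,0,-23.5,20,0]]'
python3 -m crank '[[-1,0,-4.7,4,0],[-1,0,-9.4,8,0],[-1,0,-14.1,12,0],[-1,0,-18.8,16,0],[-1,0,-19.8,16.7,-5.4]]'
python3 -c "from h import *;go(491,-288,150,69.4)"
```

```text
t: 0.72
position: [350.8, 260.8, 205.4]
tcp_rot: [0.689, 0.159, 0.689, -0.159]
force: [1.6, 0.7, 0.9]
width: 1.001
t: 1.35
position: [427.5, -38.0, 205.6]
tcp_rot: [0.689, 0.159, 0.689, -0.159]
force: [2.1, 0.4, -0.6]
width: 0.999
t: 1.98
position: [490.2, -291.0, 204.8]
tcp_rot: [0.695, 0.127, 0.696, -0.128]
force: [0.4, 1.0, -0.3]
width: 1.0
pos [ 490.2 -291.   204.8] head y 69.3 toolx [-0.002 -0.002 -1.   ] q7 1.90 shift cm [ 5.48  0.32 -0.02] turn -0.1336984990498422 F [ 0.4  1.  -0.3] w 1.000 t 1.98
```

```bash
python3 -m crank '[[-1,3,0.3,0,0],[-1,7,0.3,0,0],[-1,11,0.3,0,0],[-1,15.1,0.3,0,0],[-1,15.1,0.3,0,0]]'
python3 -m crank '[[0.4,0,0,0,0],[0.4,0,0,0,0],[0.4,0,0,0,0],[0.4,0,0,0,0],[0.4,0,0,0,0]]'
python3 -c "
from h import *;go(491,-288,53,69.4)
s=snap('top','top1');t=snap('side','side1')
a=cv2.resize(s['image'][160:250,380:480],None,fx=4,fy=4);b=cv2.resize(t['image'][190:280,340:440],None,fx=4,fy=4)
cv2.imwrite('pics/c3.png',np.hstack([a,b]))"
```

```text
t: 2.6
position: [490.1, -283.7, 52.3]
tcp_rot: [0.694, 0.127, 0.697, -0.126]
force: [-0.6, -0.4, 0.4]
width: 1.002
t: 3.22
position: [491.9, -284.4, 54.7]
tcp_rot: [0.696, 0.126, 0.696, -0.126]
force: [-0.3, 0.0, 0.9]
width: 0.506
pos [ 491.9 -284.4   54.7] head y 69.4 toolx [ 0. -0. -1.] q7 2.01 shift cm [ 0.17 -0.37  0.04] turn 0.0012631508074036901 F [-0.3  0.   0.9] w 0.506 t 3.23
```

View pics/c3.png

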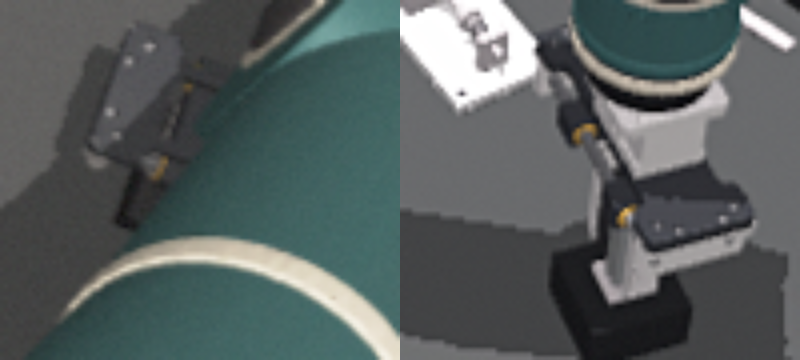

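```bash
python3 -m crank '[[0.5,0.1,-0.3,0,0],[0.6,0.1,-0.3,0,0],[0.7,0.1,-0.3,0,0],[1,0.1,-0.3,0,0],[1,0.1,-0.3,0,0]]'
python3 -m crank '[[1,0,0,0,0],[1,0,0,0,0],[1,0,0,0,0]]'
python3 -c "
from h import *;go(491,-288,53,69.4)"
```

```text
t: 3.95
position: [490.7, -287.1, 53.4]
tcp_rot: [0.696, 0.126, 0.696, -0.126]
force: [0.5, -0.2, -2.9]
width: 0.166
t: 4.32
position: [490.8, -287.2, 53.5]
tcp_rot: [0.696, 0.126, 0.696, -0.126]
force: [0.5, 0.0, -0.9]
width: 0.169
pos [ 490.8 -287.2   53.5] head y 69.4 toolx [ 0. -0. -1.] q7 2.01 shift cm [ 0.05 -0.07  0.05] turn 0.0006258418346192229 F [ 0.5  0.  -0.9] w 0.169 t 4.33
```

```bash
python3 -m crank '[[1,-1.5,0,0,0],[1,-4,0,0,0],[1,-8,0,0,0],[1,-11,0,0,0],[1,-12,0,0,0]]'
python3 -m crank '[[1,0,5,-0.1,0],[1,0,11,-0.3,-2],[1,0,17,-0.5,-5],[1,0,23,-0.7,-8],[1,0,27.8,-0.8,-11.2]]'
python3 -m crank '[[1,0,0,0,0],[1,0,0,0,0]]'
python3 -c "
from h import *;go(581.6,-23.9,100,80.6)"
```

```text
t: 4.95
position: [491.4, -287.6, 175.8]
tcp_rot: [0.697, 0.126, 0.695, -0.127]
force: [0.5, -0.6, -1.9]
width: 0.17
t: 5.58
position: [581.2, -21.5, 173.0]
tcp_rot: [0.705, 0.057, 0.705, -0.057]
force: [0.7, -1.2, -1.2]
width: 0.167
t: 5.82
position: [580.6, -24.9, 173.1]
tcp_rot: [0.704, 0.058, 0.705, -0.058]
force: [-0.1, -1.3, -1.6]
width: 0.167
pos [580.6 -24.9 173.1] head y 80.6 toolx [-0.001 -0.001 -1.   ] q7 1.58 shift cm [7.31 0.12 0.09] turn -0.045896036122826445 F [-0.1 -1.3 -1.6] w 0.167 t 5.83
```

```bash
python3 -m crank '[[1,3,0.1,0.1,0],[1,6,0.1,0.1,0],[1,7.3,0.1,0.1,0],[1,7.3,0.1,0.1,0]]'
python3 -c "
from h import *;go(581.6,-23.9,100,80.6)
s=snap('top','top2');t=snap('side','side2')
a=cv2.resize(s['image'][140:200,270:350],None,fx=5,fy=5,interpolation=cv2.INTER_CUBIC);b=cv2.resize(t['image'][155:215,315:395],None,fx=5,fy=5,interpolation=cv2.INTER_CUBIC)
cv2.imwrite('pics/c4.png',np.hstack([a,b]))"
```

```text
t: 6.32
position: [581.8, -24.3, 100.2]
tcp_rot: [0.704, 0.058, 0.705, -0.059]
force: [-0.1, -0.1, -1.4]
width: 0.169
pos [581.8 -24.3 100.2] head y 80.5 toolx [-0.001 -0.    -1.   ] q7 1.63 shift cm [ 0.02  0.03 -0.03] turn -0.08263292383020371 F [-0.1 -0.1 -1.4] w 0.169 t 6.33
```

View pics/c4.png

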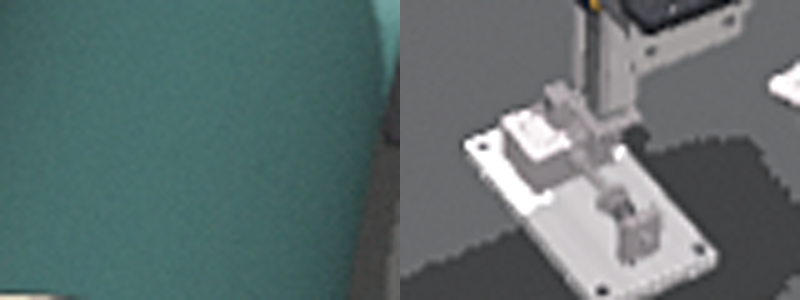

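```bash
python3 - <<'E'
from h import *
a=np.radians(-9.36);o=np.array([589.1,21.5])
C=cloud(load('side2'));q=C.reshape(-1,3);q=q[~np.isnan(q[:,0])];d=q[:,:2]-o
X=d@[np.cos(a),np.sin(a)];Y=d@[-np.sin(a),np.cos(a)];z=q[:,2]
for n,k in(('shoulder',(abs(X)<30)&(Y<-22)&(Y>-75)&(z>83)&(z<93)),('tines',(abs(X)<30)&(Y<-22)&(Y>-75)&(z>57)&(z<80)),('post',(abs(X)<30)&(Y<-85)&(Y>-105)&(z>24)&(z<49)),('collar',(abs(X)<30)&(Y<-56)&(Y>-69)&(z>20)&(z<48)),('walls',(abs(X)<45)&(abs(Y)<28)&(z>40)&(z<46))):
    A=np.c_[X,Y,z][k];print(n,len(A),A.min(0).round(1),A.max(0).round(1),np.percentile(A,[5,95],0).round(1).tolist())
s=load('side2');st=read_state()
# projection of predicted corners: shoulder and post/walls into side image
def proj(p):
    c=R(s).T@(np.array(p)-s['position']);return np.round([s['cx']+s['fx']*c[0]/-c[2],s['cy']-s['fy']*c[1]/-c[2]],1)
def N(x,y,z):
    return [o[0]+x*np.cos(a)-y*np.sin(a),o[1]+x*np.sin(a)+y*np.cos(a),z]
tc=st['position']
for n,p in(('plate c1',N(-42,-116,12)),('plate c2',N(42,-116,12)),('plate c3',N(-42,42,12)),('post tops',N(-13,-98,46)),('post',N(13,-98,46))):print(n,proj(p))
for sx in(-16,16):
  for sy in(-16,16):
    v=N(sx,sy,0);print('shoulder',sx,sy,proj([tc[0]+v[0]-o[0],tc[1]+v[1]-o[1],tc[2]-41.5+32]))
im=s['image'][140:240,305:405];cv2.imwrite('pics/c5.png',cv2.resize(im,(600,600),interpolation=cv2.INTER_LANCZOS4))
E
```

```text
shoulder 42 [-15.8 -62.1  86. ] [ 14.6 -29.1  92.9] [[-15.4, -59.8, 87.1], [9.0, -30.8, 92.7]]
tines 18 [-11.3 -50.9  60.3] [  8.7 -40.7  77. ] [[-11.3, -50.8, 60.9], [7.4, -43.3, 76.2]]
post 60 [ -17.7 -103.5   24. ] [  9.2 -85.8  48.9] [[-16.4, -99.9, 25.2], [7.3, -87.8, 46.8]]
collar 24 [-14.  -68.9  27.2] [  7.5 -59.4  44.3] [[-12.1, -68.7, 31.6], [4.7, -59.8, 43.8]]
walls 90 [-31.8 -25.3  40.1] [22.8 24.  45.8] [[-30.5, -16.9, 40.3], [6.4, 20.2, 45.2]]
plate c1 [355.2 215.6]
plate c2 [379.2 205.1]
plate c3 [328.4 183. ]
post tops [360.8 200.1]
post [368.3 196.9]
shoulder -16 -16 [354.1 181.5]
shoulder -16 16 [348.4 174.9]
shoulder 16 -16 [363.5 177.7]
shoulder 16 16 [357.6 171.2]
```

View pics/c5.png

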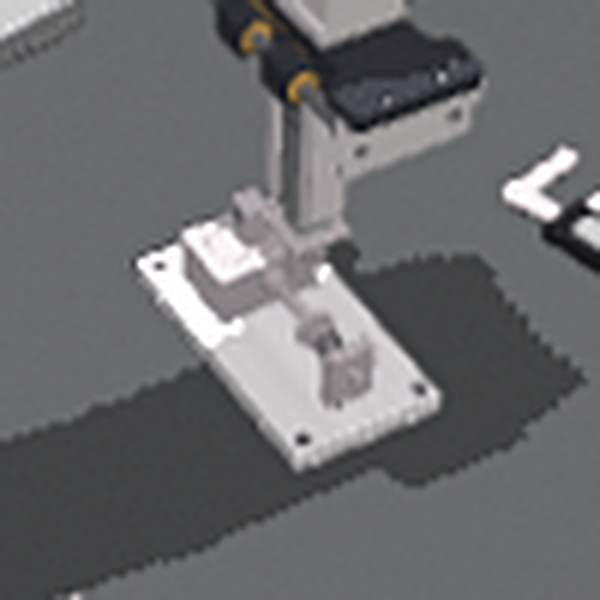

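```bash
python3 -m crank '[[1,0.5,0,-0.23,0],[1,1.2,0,-0.23,0],[1,1.8,0,-0.23,0],[1,2,0,-0.23,0],[1,2,0,-0.23,0]]'
python3 -m crank '[[1,0.1,0,0,0],[1,0.2,0,0,0],[1,0.3,0,0,0],[1,0.4,0,0,0],[1,0.4,0,0,0]]'
python3 -c "
from h import *;go(581.6,-23.9,100,80.6)"
```

```text
t: 7.05
position: [579.9, -23.0, 80.3]
tcp_rot: [0.705, 0.058, 0.705, -0.058]
force: [0.2, -0.4, -1.3]
width: 0.168
t: 7.68
position: [579.9, -23.0, 76.4]
tcp_rot: [0.705, 0.058, 0.705, -0.058]
force: [-0.3, -1.2, -2.4]
width: 0.168
pos [579.9 -23.   76.4] head y 80.6 toolx [-0. -0. -1.] q7 1.64 shift cm [-2.36 -0.06  0.18] turn -0.0007389753569100321 F [-0.3 -1.2 -2.4] w 0.168 t 7.67
```

```bash
for i in 1; do python3 -m crank '[[1,0.1,0,0,0],[1,0.2,0,0,0],[1,0.2,0,0,0]]'
python3 -m crank '[[1,0.1,0,0,0],[1,0.2,0,0,0],[1,0.2,0,0,0]]'; done
```

```text
t: 8.05
position: [579.9, -23.0, 74.4]
tcp_rot: [0.705, 0.058, 0.705, -0.058]
force: [-0.4, -0.5, -1.9]
width: 0.168
t: 8.43
position: [579.9, -23.0, 72.4]
tcp_rot: [0.705, 0.058, 0.705, -0.058]
force: [0.5, -0.6, -1.7]
width: 0.176
```

```bash
python3 -m crank '[[1,0.1,0,0,0],[1,0.2,0,0,0],[1,0.3,0,0,0],[1,0.3,0,0,0]]'
python3 -m crank '[[1,0.2,0,0,0],[1,0.4,0,0,0],[1,0.6,0,0,0],[1,0.6,0,0,0]]'
python3 -c "
from h import *;go(581.6,-23.9,63.5,80.6)
s=snap('side','side3');cv2.imwrite('pics/c6.png',cv2.resize(s['image'][140:240,305:405],(600,600),interpolation=cv2.INTER_LANCZOS4))"
```

```text
t: 8.93
position: [579.9, -23.0, 69.4]
tcp_rot: [0.705, 0.058, 0.705, -0.058]
force: [0.4, 0.1, -1.1]
width: 0.163
t: 9.43
position: [579.8, -23.0, 63.3]
tcp_rot: [0.705, 0.058, 0.705, -0.058]
force: [-0.7, 0.1, -1.8]
width: 0.167
pos [579.8 -23.   63.3] head y 80.6 toolx [-0. -0. -1.] q7 1.65 shift cm [-0.02 -0.06  0.19] turn 8.907455864459735e-05 F [-0.7  0.1 -1.8] w 0.167 t 9.43
```

View pics/c6.png

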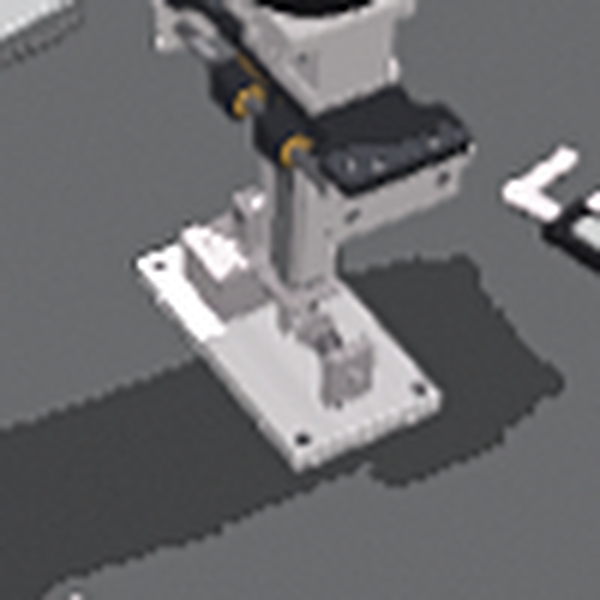

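```bash
python3 -m crank '[[1,0,-0.4,0,0],[1,0,-0.8,0,0],[1,0,-1.1,0,0],[1,0,-1.1,0,0]]'
for i in 1 2 3; do python3 -c "
from h import *;s=read_state();print(s['force'].round(1))"; done
python3 -m crank '[[1,0,-0.1,0,0],[1,0,-0.2,0,0],[1,0,-0.2,0,0]]'
python3 -m crank '[[1,0,-0.1,0,0],[1,0,-0.2,0,0],[1,0,-0.2,0,0]]'
```

```text
t: 9.98
position: [578.2, -34.0, 63.5]
tcp_rot: [0.705, 0.058, 0.705, -0.058]
force: [-0.6, -0.1, 0.0]
width: 0.167
[-0.6 -0.1  0. ]
[-0.6 -0.1  0. ]
[-0.6 -0.1  0. ]
t: 10.35
position: [578.0, -35.1, 63.5]
tcp_rot: [0.705, 0.058, 0.705, -0.058]
force: [0.4, 4.7, -2.2]
width: 0.169
t: 10.72
position: [577.6, -36.9, 63.4]
tcp_rot: [0.705, 0.058, 0.705, -0.057]
force: [0.8, 5.5, -2.9]
width: 0.172
```

```bash
python3 -m crank '[[1,0,-0.1,0,0],[1,0,-0.2,0,0],[1,0,-0.2,0,0]]'
python3 -m crank '[[1,0,-0.05,0,0],[1,0,-0.1,0,0],[1,0,-0.1,0,0]]'
python3 -c "
from h import *
s=snap('side','side4');a=np.radians(-9.36);o=np.array([589.1,21.5])
for f in('side3','side4'):
    q=cloud(load(f)).reshape(-1,3);q=q[~np.isnan(q[:,0])];d=q[:,:2]-o
    X=d@[np.cos(a),np.sin(a)];Y=d@[-np.sin(a),np.cos(a)];k=(X>-11)&(X<7)&(abs(Y)<12)&(q[:,2]>55)&(q[:,2]<95);print(f,k.sum(),np.sort(q[k,2])[-8:].round())"
```

```text
t: 11.1
position: [577.4, -38.6, 63.5]
tcp_rot: [0.705, 0.058, 0.705, -0.057]
force: [2.2, 7.5, -2.8]
width: 0.167
t: 11.48
position: [577.3, -39.2, 63.4]
tcp_rot: [0.705, 0.058, 0.705, -0.057]
force: [2.0, 7.9, -3.0]
width: 0.168
side3 25 [69. 70. 70. 71. 71. 71. 72. 74.]
side4 37 [71. 71. 71. 72. 72. 72. 72. 73.]
```

```bash
cat > tab.py <<'E'
from h import *
import sys
f=sys.argv[1];snap('side',f);a=np.radians(-9.36);o=np.array([589.1,21.5])
q=cloud(load(f)).reshape(-1,3);q=q[~np.isnan(q[:,0])];d=q[:,:2]-o
X=d@[np.cos(a),np.sin(a)];Y=d@[-np.sin(a),np.cos(a)];k=(X>-11)&(X<7)&(abs(Y)<12)&(q[:,2]>55)&(q[:,2]<95);print(f,k.sum(),np.sort(q[k,2])[-8:].round())
E
python3 -m crank '[[1,0,-0.05,0,0],[1,0,-0.1,0,0],[1,0,-0.1,0,0]]';python3 tab.py s5
python3 -m crank '[[1,0,-0.05,0,0],[1,0,-0.1,0,0],[1,0,-0.1,0,0]]';python3 tab.py s6
```

```text
t: 11.9
position: [577.1, -40.3, 63.4]
tcp_rot: [0.705, 0.058, 0.705, -0.057]
force: [2.8, 8.1, -3.9]
width: 0.169
s5 51 [79. 79. 80. 80. 80. 80. 81. 81.]
t: 12.32
position: [577.0, -41.0, 63.4]
tcp_rot: [0.705, 0.058, 0.705, -0.057]
force: [1.8, 9.1, -3.7]
width: 0.169
s6 65 [83. 83. 83. 84. 84. 85. 86. 87.]
```

```bash
python3 -m crank '[[1,0,0.3,0,0],[1,0,0.6,0,0],[1,0,1,0,0],[1,0,1.6,0,0],[1,0,1.6,0,0]]';python3 tab.py s7
python3 -m crank '[[1,-1,0,0,0],[1,-3,0,0,0],[1,-6,0,0,0],[1,-10,0,0,0],[1,-11,0,0,0]]'
python3 -m crank '[[1,0,0,0,0]]'; python3 tab.py s8
python3 -c "
from h import *;go(490.8,-287.2,175,69.4)
q=cloud(load('s8')).reshape(-1,3);q=q[~np.isnan(q[:,0])];p=read_state()['position'];d=q-p
h=np.radians(80.6);X=d[:,:2]@[np.sin(h),-np.cos(h)];Y=d[:,:2]@[np.cos(h),np.sin(h)]
for lo,hi in((-45,-20),(-18,-4),(-14,-8)):
    k=(abs(X)<20)&(abs(Y)<20)&(d[:,2]>lo)&(d[:,2]<hi);A=np.c_[X,Y,d[:,2]][k];print(len(A),A.min(0).round(1),A.max(0).round(1))"
```

```text
t: 13.0
position: [579.4, -26.6, 63.5]
tcp_rot: [0.705, 0.058, 0.705, -0.058]
force: [0.4, -0.3, -0.7]
width: 0.168
s7 55 [83. 84. 84. 84. 84. 85. 86. 87.]
t: 13.68
position: [580.5, -27.3, 177.1]
tcp_rot: [0.706, 0.058, 0.703, -0.058]
force: [1.2, -0.3, -1.7]
width: 0.176
t: 13.8
position: [579.5, -26.9, 174.4]
tcp_rot: [0.705, 0.058, 0.704, -0.058]
force: [0.1, 0.1, -1.7]
width: 0.171
s8 61 [83. 83. 84. 84. 85. 85. 86. 88.]
pos [579.1 -26.8 173.4] head y 80.6 toolx [-0.  0. -1.] q7 1.59 shift cm [ -0.17 -27.13  -4.46] turn 11.20342878888016 F [ 0.7 -0.4 -1.4] w 0.171 t 13.85
23 [-10.4  -5.  -43.5] [  9.1   7.2 -23.1]
61 [-17.  -19.4 -12.8] [16.6 16.3 -4.5]
32 [-16.5 -16.8 -12.8] [16.6 16.3 -8.3]
```

```bash
python3 -m crank '[[1,0,-6,-1,0],[1,0,-12,-2,2],[1,0,-18,-3,5],[1,0,-24,-4,8],[1,0,-27.1,-4.5,11.2]]'
python3 -m crank '[[1,2,0,0,0],[1,4,0,0,0],[1,5,0,0,0],[1,5,0,0,0]]'
python3 -c "
from h import *;go(490.8,-287.2,53.5,69.4)"
```

```text
t: 14.48
position: [488.4, -289.8, 172.6]
tcp_rot: [0.695, 0.128, 0.696, -0.128]
force: [0.3, 0.3, -1.3]
width: 0.166
t: 14.98
position: [490.1, -286.7, 122.7]
tcp_rot: [0.695, 0.126, 0.696, -0.126]
force: [0.6, -0.3, -1.3]
width: 0.168
pos [ 490.1 -286.7  122.7] head y 69.4 toolx [-0.002  0.    -1.   ] q7 1.96 shift cm [ 6.92 -0.02  0.09] turn -0.0024378744923296836 F [ 0.6 -0.3 -1.3] w 0.168 t 14.97
```

```bash
python3 -m crank '[[1,2,0,0.05,0],[1,3.5,0,0.05,0],[1,3.5,0,0.05,0]]'
python3 -m crank '[[1,0.3,0,0,0],[1,0.6,0,0,0],[1,0.9,0,0,0],[1,0.9,0,0,0]]'
python3 -c "
from h import *;go(490.8,-287.2,53.5,69.4)"
```

```text
t: 15.35
position: [490.4, -286.8, 87.1]
tcp_rot: [0.695, 0.127, 0.696, -0.126]
force: [-0.4, 0.0, -1.7]
width: 0.171
t: 15.85
position: [491.1, -287.1, 79.4]
tcp_rot: [0.696, 0.126, 0.696, -0.126]
force: [0.7, -0.1, -1.3]
width: 0.168
pos [ 491.1 -287.1   79.4] head y 69.4 toolx [-0. -0. -1.] q7 2.00 shift cm [ 2.59 -0.02 -0.02] turn 0.0002059398083531505 F [ 0.7 -0.1 -1.3] w 0.168 t 15.85
```

```bash
python3 -m crank '[[1,0.5,0,0,0],[1,1,0,0,0],[1,1.5,0,0,0],[1,2,0,0,0],[1,2,0,0,0]]'
python3 -m crank '[[1,0.2,0,0,0],[1,0.4,0,0,0],[1,0.5,0,0,0],[1,0.5,0,0,0]]'
python3 -c "
from h import *;go(490.8,-287.2,53.5,69.4)"
```

```text
t: 16.48
position: [490.9, -287.1, 59.1]
tcp_rot: [0.695, 0.126, 0.696, -0.126]
force: [0.2, -0.7, -1.3]
width: 0.171
t: 16.98
position: [491.1, -287.1, 54.5]
tcp_rot: [0.696, 0.126, 0.696, -0.126]
force: [-0.3, 0.7, -1.3]
width: 0.17
pos [ 491.1 -287.1   54.5] head y 69.4 toolx [-0. -0. -1.] q7 2.02 shift cm [ 0.1  -0.02 -0.03] turn -0.0030390332555612076 F [-0.3  0.7 -1.3] w 0.170 t 16.98
```

```bash
python3 -m crank '[[1,0.1,0,0,0],[1,0.1,0,0,0],[0.6,0.1,0,0,0],[0.4,0.1,0,0,0],[0.2,0.1,0,0,0]]'
python3 -m crank '[[-0.2,0,0,0,0],[-0.2,0,0,0,0],[-0.2,0,0,0,0]]'
python3 -m crank '[[-0.2,-3,0,0,0],[-0.2,-7,0,0,0],[-0.2,-11,0,0,0],[-0.2,-15,0,0,0],[-0.2,-15,0,0,0]]'
python3 -c "
from h import *;go(589.1,21.5,180,80.6)
s=snap('side','side9');C=cloud(s);m=np.zeros((400,640),bool);m[225:285,370:425]=1
for lo,hi in((120,140),(46,58)):
    k=m&(C[...,2]>lo)&(C[...,2]<hi);print(k.sum(),np.nanmedian(C[k],0).round(1))"
```

```text
t: 17.6
position: [491.2, -287.2, 53.6]
tcp_rot: [0.696, 0.126, 0.696, -0.126]
force: [0.2, -0.7, 0.4]
width: 0.367
t: 17.98
position: [491.1, -287.2, 53.5]
tcp_rot: [0.696, 0.126, 0.696, -0.126]
force: [0.4, -0.3, -0.4]
width: 0.598
t: 18.6
position: [492.2, -287.8, 206.2]
tcp_rot: [0.697, 0.126, 0.694, -0.127]
force: [0.5, 0.3, -1.5]
width: 0.598
pos [ 492.2 -287.8  206.2] head y 69.4 toolx [ 0.004 -0.001 -1.   ] q7 1.90 shift cm [ 2.61 32.36 -1.83] turn -11.195268435815535 F [ 0.5  0.3 -1.5] w 0.598 t 18.6
65 [ 488.7 -289.   130.7]
39 [ 482.9 -292.4   50.3]
```

```bash
python3 -m crank '[[-0.2,0,6,-0.3,0],[-0.2,0.5,12,-0.6,-2],[-0.2,1,18,-1,-5],[-0.2,2,24,-1.4,-8],[-0.2,2.5,30,-1.7,-10]]'
python3 -m crank '[[-0.2,0.1,2.4,-0.1,-1.2],[-0.2,0.1,2.4,-0.1,-1.2],[-0.2,0.1,2.4,-0.1,-1.2]]'
python3 -c "
from h import *;go(588.8,21,62,80.6)"
```

```text
t: 19.27
position: [580.3, 1.7, 176.8]
tcp_rot: [0.703, 0.065, 0.705, -0.065]
force: [1.6, -0.6, 1.3]
width: 0.594
t: 19.65
position: [583.8, 21.6, 177.2]
tcp_rot: [0.704, 0.058, 0.705, -0.059]
force: [0.7, -0.1, 0.2]
width: 0.602
pos [583.8  21.6 177.2] head y 80.5 toolx [-0.001 -0.001 -1.   ] q7 1.50 shift cm [11.52  0.03  0.51] turn -0.12798879412702036 F [ 0.7 -0.1  0.2] w 0.602 t 19.65
```

```bash
python3 -m crank '[[-0.2,3,0,0.4,0],[-0.2,6,0,0.4,0],[-0.2,8,0,0.4,0],[-0.2,8,0,0.4,0]]'
python3 -c "
from h import *;go(588.8,21,62,80.6)"
python3 -m crank '[[-0.2,1.2,0,0,0],[-0.2,2.4,0,0,0],[-0.2,3.3,0,0,0],[-0.2,3.3,0,0,0]]'
python3 -c "
from h import *;go(588.8,21,62,80.6)
s=snap('side','sA');cv2.imwrite('pics/c7.png',cv2.resize(s['image'][140:240,305:405],(600,600),interpolation=cv2.INTER_LANCZOS4))"
```

```text
t: 20.15
position: [587.4, 21.7, 96.6]
tcp_rot: [0.704, 0.058, 0.705, -0.059]
force: [-0.5, 0.3, 0.2]
width: 0.598
pos [587.4  21.7  96.6] head y 80.5 toolx [-0.002 -0.001 -1.   ] q7 1.55 shift cm [ 3.46 -0.05  0.15] turn -0.08637525500540733 F [-0.5  0.3  0.2] w 0.598 t 20.15
t: 20.65
position: [587.8, 22.8, 63.8]
tcp_rot: [0.704, 0.058, 0.705, -0.058]
force: [-1.1, 0.1, -0.3]
width: 0.598
pos [587.8  22.8  63.8] head y 80.6 toolx [-0.001 -0.    -1.   ] q7 1.57 shift cm [ 0.18 -0.16  0.13] turn -0.0007866860088938665 F [-1.1  0.1 -0.3] w 0.598 t 20.65
```

View pics/c7.png

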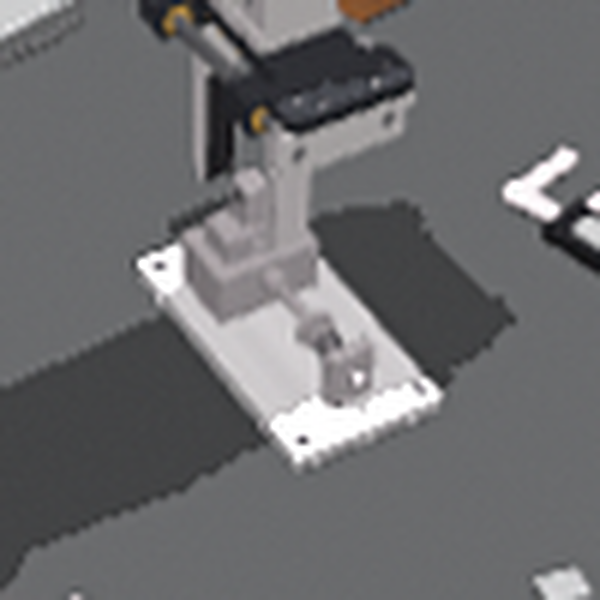

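```bash
python3 -m crank '[[0.2,0.1,-0.1,0.1,0],[0.4,0.1,-0.1,0.1,0],[0.6,0.1,-0.1,0.1,0],[0.7,0.1,-0.1,0.1,0],[1,0.1,-0.1,0.1,0]]'
python3 -m crank '[[1,0,0,0,0],[1,0,0,0,0],[1,0,0,0,0]]'
python3 -m crank '[[1,-0.5,0,0,0],[1,-1,0,0,0],[1,-2,0,0,0],[1,-3,0,0,0],[1,-3,0,0,0]]'
python3 -c "
from h import *;go(612.5,295,120,80.6)"
```

```text
t: 21.32
position: [589.1, 21.9, 63.6]
tcp_rot: [0.705, 0.058, 0.705, -0.058]
force: [0.4, 1.0, 1.3]
width: 0.169
t: 21.7
position: [589.1, 21.9, 63.6]
tcp_rot: [0.705, 0.058, 0.705, -0.058]
force: [0.3, 3.3, 3.1]
width: 0.166
t: 22.32
position: [589.5, 21.6, 94.5]
tcp_rot: [0.705, 0.058, 0.704, -0.058]
force: [-0.6, -0.8, -1.9]
width: 0.166
pos [589.5  21.6  94.5] head y 80.6 toolx [ 0.002  0.    -1.   ] q7 1.55 shift cm [-2.54 27.35 -2.19] turn -0.002861937563295669 F [-0.6 -0.8 -1.9] w 0.166 t 22.32
```

```bash
python3 -m crank '[[1,-2,2,0,0],[1,-3,6,-0.5,0],[1,-3,11,-0.9,0],[1,-3,16,-1.3,0],[1,-3,21,-1.7,0]]'
python3 -m crank '[[1,0,4,-0.3,0],[1,0,6.3,-0.5,0],[1,0,6.3,-0.5,0],[1,0,6.3,-0.5,0]]'
python3 -c "
from h import *;go(612.5,295,35,80.6)"
```

```text
t: 22.95
position: [606.3, 233.2, 123.3]
tcp_rot: [0.705, 0.058, 0.705, -0.058]
force: [0.4, 0.6, -2.0]
width: 0.168
t: 23.45
position: [612.2, 292.7, 123.4]
tcp_rot: [0.705, 0.058, 0.705, -0.059]
force: [0.7, -0.1, -0.5]
width: 0.17
pos [612.2 292.7 123.4] head y 80.5 toolx [ 0.    -0.001 -1.   ] q7 1.11 shift cm [ 8.84  0.24 -0.01] turn -0.09625407776445627 F [ 0.7 -0.1 -0.5] w 0.170 t 23.45
```

```bash
python3 -m crank '[[1,3,0.2,0,0],[1,6,0.2,0,0],[1,8,0.2,0,0],[1,8.5,0.2,0,0],[1,8.5,0.2,0,0]]'
python3 -m crank '[[1,0.2,0,0,0],[1,0.4,0,0,0],[1,0.6,0,0,0],[1,0.7,0,0,0],[1,0.7,0,0,0]]'
python3 -c "
from h import *;go(612.5,295,29.6,80.6)
s=snap('side','sB');cv2.imwrite('pics/c8.png',cv2.resize(s['image'][105:185,240:340],(800,640),interpolation=cv2.INTER_LANCZOS4)[:600])"
```

```text
t: 24.08
position: [612.6, 296.2, 39.0]
tcp_rot: [0.705, 0.058, 0.705, -0.058]
force: [0.5, 0.5, -1.2]
width: 0.165
t: 24.7
position: [612.2, 296.5, 31.4]
tcp_rot: [0.705, 0.058, 0.705, -0.058]
force: [0.4, -0.6, -1.3]
width: 0.165
pos [612.2 296.5  31.4] head y 80.6 toolx [-0. -0. -1.] q7 1.14 shift cm [ 0.18 -0.14  0.06] turn -0.0019592541951283238 F [ 0.4 -0.6 -1.3] w 0.165 t 24.7
```

View pics/c8.png

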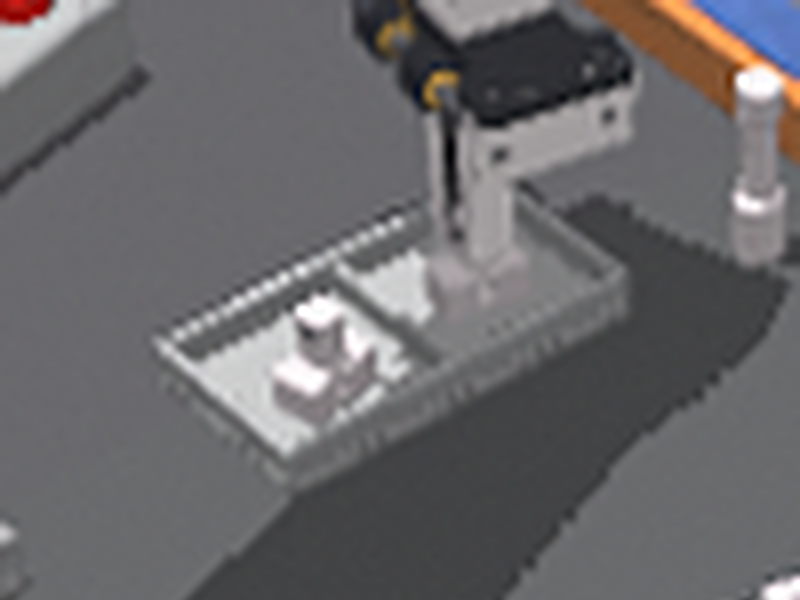

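Link is inside the empty bay (475,280), just above the floor. I'll lower it 1 mm at a time until it touches.

```bash
python3 -m crank '[[1,0.05,0,0,0],[1,0.1,0,0,0],[1,0.1,0,0,0]]'
python3 -m crank '[[1,0.05,0,0,0],[1,0.1,0,0,0],[1,0.1,0,0,0]]'
```

```text
t: 25.12
position: [612.2, 296.5, 30.4]
tcp_rot: [0.705, 0.058, 0.705, -0.058]
force: [0.2, -0.3, -1.5]
width: 0.171
t: 25.5
position: [612.2, 296.5, 29.6]
tcp_rot: [0.705, 0.058, 0.705, -0.058]
force: [-1.3, -0.5, 2.9]
width: 0.168
```

Contact (force +2.9 N). Release and retreat.

```bash
python3 -m crank '[[0.7,0,0,0,0],[0.5,0,0,0,0],[0.3,0,0,0,0],[0.1,0,0,0,0],[0.1,0,0,0,0]]'
python3 -m crank '[[0.1,-2,0,0,0],[0.1,-5,0,0,0],[0.1,-10,0,0,0],[0.1,-15,0,0,0],[0.1,-20,0,0,0]]'
python3 -m crank '[[0.1,0,0,-5,0],[0.1,0,0,-10,0],[0.1,0,0,-15,0],[0.1,0,0,-15,0]]'
python3 - <<'E'
from h import *
go(612,296,200)
s=snap('side','sC');t=snap('top','tC')
for n,q,b in(('side',s,(270,115,325,170)),('top',t,(150,130,205,215))):
    C=cloud(q);Z=C[...,2];m=np.zeros((400,640),bool);m[b[1]:b[3],b[0]:b[2]]=1
    for lo,hi in((42,60),(20,26)):
        k=m&(Z>lo)&(Z<hi)&(C[...,0]>560);print(n,lo,k.sum(),np.nanmedian(C[k],0).round(1) if k.any() else '')
C=cloud(s);m=np.zeros((400,640),bool);m[225:285,370:425]=1;k=m&(C[...,2]>120)&(C[...,2]<140);print('fork',k.sum(),np.nanmedian(C[k],0).round(1))
cv2.imwrite('pics/c9.png',cv2.resize(s['image'][100:290,230:470],(758,600),interpolation=cv2.INTER_LANCZOS4))
E
```

```text
t: 26.12
position: [612.2, 296.5, 29.4]
tcp_rot: [0.705, 0.058, 0.705, -0.058]
force: [-0.0, -0.3, -0.1]
width: 0.448
t: 26.75
position: [612.1, 296.3, 232.8]
tcp_rot: [0.705, 0.058, 0.704, -0.058]
force: [-1.1, 1.0, -0.9]
width: 0.448
t: 27.25
position: [461.4, 322.4, 231.2]
tcp_rot: [0.705, 0.057, 0.705, -0.056]
force: [0.2, 0.4, 1.0]
width: 0.447
pos [461.4 322.4 231.2] head y 80.8 toolx [-0.     0.002 -1.   ] q7 0.87 shift cm [ 3.11 -0.2  15.29] turn None F [0.2 0.4 1. ] w 0.447 t 27.25
side 42 22 [607.5 295.1  48.2]
side 20 132 [608.1 292.3  22.4]
top 42 50 [611.6 293.9  47.5]
top 20 266 [613.  294.   21.9]
fork 68 [ 487.5 -288.8  130. ]
```

View pics/c9.png

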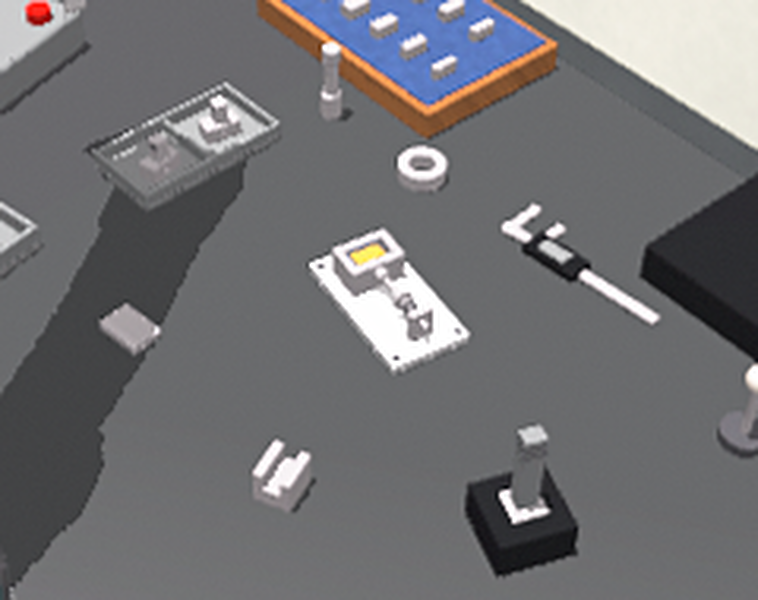

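The picture shows the link upright in the far bay (220,120), the nest empty (368,255) and the fork standing in its stand (530,465). The other objects haven't moved. I'm handing in now.

```bash
python3 -c "
from bench import r;print(r.sign_off())"
```

```text
the job is handed in; nothing more can be done
None
```

The job is done and handed in at about t = 27 s; sign-off gives no verdict, so these are my own readings.

- **Pressing the bar:** I took the fork from its stand, straddled the bar and pressed the collar about 6 mm. The highest force I read was about 10 N. The link popped up: its tab top rose from about 70 to 84 mm and stayed there when I let the bar go.
- **Fork:** I put it back in the stand and let go while the link was still in the nest. At the end its top is within about 1 mm of where it started.
- **Link:** I lifted it out by its tab, lowered it until I felt contact (2.9 N) and then released it. It stands upright in the empty bay, tab top at about 48 mm (49 expected). The top camera puts it within about 2 mm of the bay's centre.
- **Bystanders:** In the last picture the finished link and the gauges look unmoved and the gripper is clear of everything. I checked the bystanders only by eye, not by measurement.

The two cameras disagreed by 2 to 5 mm in world x for the same objects. I set the fork's sideways position on the bar from offsets measured within each camera, and it went over the bar without contact.

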